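# Check a moped's air filter against the lamp

## Task

Swing the grey cover of the air-filter box right back on its hinge so that it stays open, draw the orange-framed filter plate up out of its grooves by the pull tab, and hold it upright and square in front of the lit work lamp, 6 to 8 cm from the light and middle to middle, so that the mechanic can see how clogged it is. Finish while still holding the filter there, steady and touching nothing else, with the cover left open; do not shift the lamp or the other things on the bench.

Things in the scene. Friction and masses are not known exactly. Their poses are not given: they have to be found in the camera images.
- airbox: black plastic air-filter box on a plywood board (164 x 110 x 12) fast to the bench. Origin: centre of the board's underside; z up; +x from the cover's knob side to its hinge side. Box 132 (x) x 96 (y), walls 4, inner floor 16 up, rim 76 up, closed cover's top 121.5. A rubber boot (+y) and a snout (-y) reach 73 from the centre, below the rim
- airbox_hinge (a point): point on the hinge line of the cover, 70 in +x and 76 up from the airbox origin; the hinge line is the airbox y axis
- cover (a joint): angle of the grey cover: 0 shut, grows as its knob side swings up and back, stop at 1.8 rad. 0.16 kg, turns easily, does not stay half-way: let go below about 1.2 rad it falls shut, beyond that it falls open on to its stop and stays there
- cover_knob (a point): centre of the black ball knob (24 mm across) on the cover, with 30 mm from the ball's centre down to the cover. Shut, it is 108 mm on the -x side of the hinge line and 75.5 above it; it goes round the hinge line with the cover. Pinched along the hinge direction the ball turns between the fingers.
- filter: filter plate: orange frame round pleated paper, 120 wide (x) x 12 thick (y) x 82 tall, plus a pull tab on top (44 x 12 x 14.5 tall); 0.12 kg. Origin: centre of underside, z up. Stands mid-box, its x along airbox x, in upright end grooves 15 mm wide (1.5 play); straight up 60 mm clears them. Faces alike. Cover open, its top 36 mm stand above the rim, free on both sides
- filter_mid (a point): middle of the filter's pleated panel, on its mid-plane, 41 above its underside; frame top edge 41 above this point, tab top 55.5 above it; axes as filter
- lamp: yellow LED work lamp with a lit front panel, in a yoke on a weighted foot (steel, 100 x 110); stands loose on the bench, 1.3 kg, top at 192. Origin: bench level under the middle of the front panel, z up, the light shines towards its -x.
- lamp_face (a point): middle of the lit panel (104 wide, 62 tall), on its surface, 150 above the bench; axes as lamp (-x points out of the light)
- oiler: bystander: red bench oil dish with a brass pump stem, 104 mm across, 83 tall; origin at the centre of its underside
- tape: bystander: roll of black insulating tape lying flat, 64 mm across, 19 tall; origin at the centre of its underside
- plug: bystander: spark plug lying down, 72 mm long; origin at the centre of its underside
- ring_spanner: bystander: small combination spanner lying flat, 161 x 22 x 6; origin at the centre of its underside
- file: bystander: short file with a grey-red handle, lying flat, 184 x 20 x 20; origin at the centre of its underside

How it is judged:
On the way, in this order (a step that is already met when the one before it is completed fails the run):
1. the cover stands open on its hinge, the filter still in the box (value of joint cover above 1.45 rad and z of filter in the frame of airbox below 0.03 m), for 0.2 s.
2. the filter, gripped, is drawn clear above the rim of the box (z of filter in the frame of airbox above 0.08 m and contact force between filter and the fingers above 1 N), for 0.1 s.
At the end, for the whole second after the job is handed in: The cover is open (over 1.45 rad); the filter is held in the fingers, touching neither box nor lamp, at rest, upright within 12 degrees, its faces square to the light within 12 degrees, its middle 30 to 120 mm in front of the lit panel and within 30 mm of the panel's middle sideways and in height (value of joint cover above 1.45 rad and contact force between filter and the fingers above 1 N and contact force between filter and airbox below 0.2 N and contact force between filter and lamp below 0.2 N and height (world z) of filter above 0.05 m and linear speed of filter below 0.03 m/s and angular speed of filter below 0.25 rad/s and x of filter_mid in the frame of lamp_face between -0.12 and -0.03 m and y of filter_mid in the frame of lamp_face between -0.03 and 0.03 m and z of filter_mid in the frame of lamp_face between -0.03 and 0.03 m and angle between the y axis of filter_mid and the x axis of lamp_face, either way round below 0.21 rad and angle between filter_mid's own z axis and vertical below 0.21 rad); the arm keeps its last pose, push and grip.
It fails at once if the lamp is shifted by more than 15 mm or tipped (distance of lamp from where it was at the start of the episode above 0.015 m or angle between lamp's own z axis and vertical above 0.15 rad).
It fails at once if a bystander is shifted by more than 30 mm (distance of any of oiler, tape, plug, ring_spanner, file from where it was at the start of the episode above 0.03 m).
It also fails if it takes over 64 s, if anything falls off the work surface, if the arm or the gripper's body presses on something with over 40 N, if the wrist force passes 120 N, or if a joint passes its speed limit or range.

## Robot

A 6-joint arm with a two-finger parallel gripper is mounted at the origin on the work surface; the furniture and walls round the work are solid. World frame = base frame: x ahead of the robot, y to its left, z up, the work surface at z = 0. Lengths are in m, angles in rad, forces in N, time in s.
With the tool pointing down it reaches from about 0.375 to 0.925 m from the base axis. Payload 5.7 kg.
Tool frame: the origin (TCP) lies at the very end of the fingers, on their centre line; the grasp point (between the pads) lies 19 mm behind it (grasp_offset is the distance from the TCP to the grasp point, in m); z points along the fingers, y is the line along which they close (so a half turn about z gives the same grasp; the last joint's range is limited). The gripper opens to 88 mm and grips with 3 to 60 N. Pads are 20 mm wide; open, the fingers measure 115 mm over their backs; the gripper's body (75 mm by 178 mm) begins 61 mm behind the grasp point.
Start: joints at [1.137, 0.359, 1.51, -0, 1.272, -0.115], TCP at [0.188, 0.57, 0.223] pointing down, gripper open.
Joint ranges: [-2.97, 2.97], [-1.01, 2.36], [0.21, 2.38], [-0.96, 4.11], [0.2, 2.71], [-2.98, 2.98]. Speed limits (rad/s): [2.39, 2.39, 3.14, 3.14, 3.14, 3.14].

## Interface

Orientations are given as a unit quaternion [x, y, z, w].
In Python, from station import sense, get_image, camera_params, finish_job, grasp_offset gives the robot as it stands.
- The arm moves only by the tool send_rows, never from a script. Its argument "increments" is a list that holds one entry, the list of rows, each a list of 7 numbers: the shift along the tool's x, y, z in cm, then the turn, a rotation vector about the tool's x, y, z in degrees, then the opening, from 0 (shut) to 1 (fully open). In form: [[[dx, dy, dz, ax, ay, az, grip], ...]]. A call has 1 to 12 rows; each row is the pose to reach, as a shift and turn from the pose commanded when the call began, along the tool's axes at that moment; what a row does not reach only later rows make up. A row lasts 1/10 s, in which the tool goes at most 50 mm and 8.59 degrees, less where a joint would pass 70% of its speed; a pose out of reach is approached as far as the arm can. A call with a gripper value outside its range is refused whole. The fingers move at their own pace and stop on an object; "grip_force" is the grip in N (left out, the last holds). Time passes only in rows, so rows that repeat a pose let the fingers close. It gives the time, the measured TCP pose, the force, the opening and the grip force at its end, in the units of the state.
- sense(): the state, without advancing time (a new reading comes with each control period).
- get_image(name): name is "scene" or "top"; returns (picture, depth): 384x512x3 uint8, red, green, blue; 384x512 float32, m along the optical axis (not along the pixel's ray), 0 where there is no reading.
- camera_params(name): a dict with "intrinsics" (3x3 intrinsics, pixels), "position" and "rotation" of the camera in the world. Camera axes: x right, y down, z forward; pixel columns grow to the right and rows downward; lengths in m; the calibration is good to about 2 mm. A picture is of the moment at which its call begins. camera_params takes no time and is no camera call.
- finish_job(): hands the job in; it is judged then, once.
The state is a dict: "time_s": time; "joints": joint angles; "qd": joint speeds; "effort": joint torques, N m; "ee_pos": TCP position; "tool_rot": TCP orientation; "force": force on the tool from outside, world axes, zero at the start; "ft_torque": the same for the moment, N m; "opening": finger opening in m; "grip_force": force on a finger pad.
Only numpy, scipy, OpenCV 4.12 (cv2) and the standard library are available. Lean on these libraries where they do the work, as an engineer would, in place of code of your own. Each camera call takes 0.05 s, during which the arm holds its last target. There are 200 camera calls.

## Working session

There is one attempt and no reset: what is moved stays moved. The work goes in short steps, Python scripts to look and compute and a tool call to move; the robot and the scene stay as the last step left them, time stands still between calls to the robot, and variables do not carry over. Pictures are saved under pics/ and viewed, at most 10 in all, crops included, and the job is handed in when it is done.

Besides the shell and the picture viewer there is one more tool, called after "Request:" as name(argument=value, ...) on one line, values as JSON. send_rows: Moves the arm, as the interface text tells. Its arguments: {"type":"object","properties":{"increments":{"type":"array"},"grip_force":{"type":"number"}},"required":["increments"]}

```bash
mkdir -p pics; ls
cat > h.py <<'E'
import numpy as np, cv2
from station import *
def grab(n):
    im,d=get_image(n); return im,d,camera_params(n)
def cloud(d,p):
    K=np.array(p["intrinsics"]);R=np.array(p["rotation"]);t=np.array(p["position"])
    v,u=np.mgrid[:d.shape[0],:d.shape[1]]
    c=np.stack([(u-K[0,2])/K[0,0]*d,(v-K[1,2])/K[1,1]*d,d],-1)
    return c@R.T+t
def save(n,im): cv2.imwrite(f"pics/{n}.png",im[...,::-1])
E
python3 - <<'E'
from h import *
for n in("scene","top"):
    im,d,p=grab(n); save(n+"0",im); np.savez(n+"0.npz",im=im,d=d,P=cloud(d,p)); print(n,p)
print(sense(),grasp_offset)
E
```

```text
picsTraceback (most recent call last):
  File "<stdin>", line 3, in <module>
  File "h.py", line 9, in cloud
    return c@R.T+t
           ~^~~~
ValueError: matmul: Input operand 1 has a mismatch in its core dimension 0, with gufunc signature (n?,k),(k,m?)->(n?,m?) (size 4 is different from 3)
```

View pics/scene0.png

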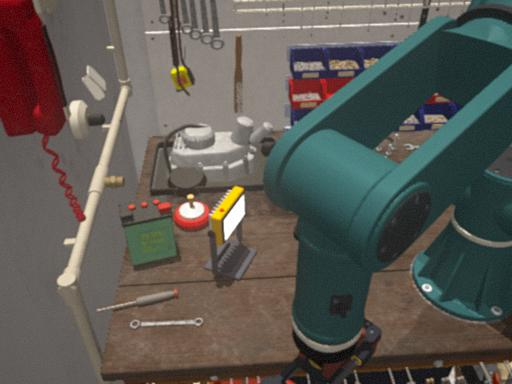

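The scene shows the lamp at about (230,230), the oiler at (190,212), the file at (140,300) and the spanner at (165,322). The airbox is hidden by the arm. The camera rotation is a quaternion, so I'll fix the helper.

```bash
sed -i 's/R=np.array(p\["rotation"\])/R=Rotation.from_quat(p["rotation"]).as_matrix()/; 1a from scipy.spatial.transform import Rotation' h.py
python3 - <<'E'
from h import *
for n in("scene","top"):
    im,d,p=grab(n); save(n+"0",im); np.savez(n+"0.npz",im=im,d=d,P=cloud(d,p)); print(n,p)
print(sense(),grasp_offset)
E
```

```text
scene {'intrinsics': array([[463.29185072,   0.        , 245.97143204],
       [  0.        , 463.29185072, 192.74307287],
       [  0.        ,   0.        ,   1.        ]]), 'position': array([0.11670964, 0.8975381 , 0.8532964 ]), 'rotation': array([-0.20296481,  0.87399203, -0.42824269,  0.10747754])}
top {'intrinsics': array([[446.92035458,   0.        , 254.57313684],
       [  0.        , 446.92035458, 195.08980498],
       [  0.        ,   0.        ,   1.        ]]), 'position': array([0.44819992, 0.06331486, 1.41894651]), 'rotation': array([-0.70426831,  0.70892066, -0.03152591,  0.02106588])}
{'time_s': 0.15, 'joints': array([ 1.13691649e+00,  3.59352703e-01,  1.51118237e+00,  4.40731134e-05,
        1.27249493e+00, -1.15109650e-01]), 'qd': array([ 0.00245017, -0.00344532, -0.00398721,  0.00019877,  0.00073838,
        0.00011477]), 'effort': array([ 1.71702304e-04, -5.15759397e+01, -2.71007162e+01,  6.72468357e-02,
        3.06423032e-02, -8.11971631e-05]), 'ee_pos': array([0.18781205, 0.56928872, 0.22199542]), 'tool_rot': array([ 1.58717494e-01,  9.87323777e-01, -6.86062935e-04, -2.15075280e-04]), 'force': array([-0.53035103, -0.31079047,  0.05204605]), 'ft_torque': array([-0.00270028, -0.03744584,  0.00093196]), 'grip_force': 0.0, 'opening': 0.0876378517505478} 0.0187
```

View pics/top0.png

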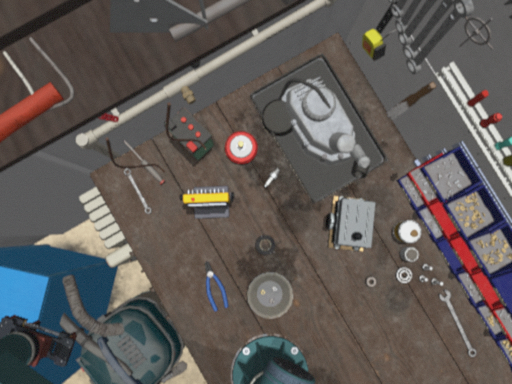

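The top view shows the airbox near (353,222), with its knob near (357,237). The lamp is near (207,198), the plug (271,178), the tape (264,244), the oiler (241,147), the spanner (137,190) and the file (150,165). I'll zoom in on the box and lamp.

Run:
```python
from h import *
z=np.load("top0.npz");im=z["im"];P=z["P"]
a=cv2.resize(im[180:265,310:400],None,fx=6,fy=6,interpolation=cv2.INTER_CUBIC)[:510]
b=cv2.resize(im[170:230,165:245],None,fx=3,fy=3,interpolation=cv2.INTER_CUBIC)
o=np.zeros((510,a.shape[1]+b.shape[1],3),np.uint8);o[:,:a.shape[1]]=a;o[:b.shape[0],a.shape[1]:]=b
save("crop",o)
print("z grid box (mm), rows 190..256 step3, cols 320..385 step3")
print((P[190:256:3,320:386:3,2]*1000).round().astype(int))
for v,u in[(222,353),(237,357),(198,207),(245,264)]: print(u,v,P[v,u].round(3))
print("lamp z");print((P[180:222:3,178:240:4,2]*1000).round().astype(int))
```

```text
z grid box (mm), rows 190..256 step3, cols 320..385 step3
[[   4    1    5    3   13    6   36    1    1    2    1   -4    0   -1
    -1    0   -2    9    1    8   -1    3]
 [  -1    6    8    4   32    4    7    0    2    0    1    0   -3   -4
     4    5    5    4    1    3   -5    6]
 [   8    3   30    6    8   18    0   -1   -4    4   -6    4    6   -2
    -1   -1    2    3    6    4    4    3]
 [  34   37   -2    0   -5   10   77   71  124   78   91   86   77   17
     2   -2   -1    2    5    0    3    1]
 [   5    0    1   -2    0   15   81  113  122  118  123  126  120  122
   122  122  122  117   -2    1    2    2]
 [   1    1    5    3   14   24   84  115  125  124  124  126  129  119
   120  122  121  125  123   -1   -1    0]
 [   1   -2   -3   -4   12   27   85  117  122  128  122  121  123  123
   126  124  125  120  120   -1    1    6]
 [   2    6   -4    0   15   31   84  124  128  124  124  122  123  118
   118  121  123  119  122   -1    1   -2]
 [   6    2    0   59   57   53   85  121  120  125  121  119  126  119
   125  119  126  120    1   -6    2    2]
 [   2 
[... 2104 characters left out ...]
3  155
    -2    1]
 [   0  158  188  198  191  193  195  190  191  196  196  195  192  146
    -1    4]
 [   1   -1  190  194  192  191  190  190  196  188  190  195  189   15
    -2    2]
 [   0    4  186  188  182  182  181  177  170  162  156  149  134    5
    -2    3]
 [   4    5   -2   -3   10    6   12   14   13    9   11   13   12    4
    -1   -1]
 [  -2    5   -1    2    6   14   13   10   13    9   11   14   10    4
     3    2]
 [   3    4    3   -4    5   14   11    9   10    8    8   12    7    2
    -1   -2]
 [  -4    5    3    3    2   10   13    9   11   13   18   14   10    4
     2    1]
 [   0  -11    5   -3   -1   -9   -1   -5    2    4   -2    6   -1    0
     1    4]]
```

View pics/crop.png

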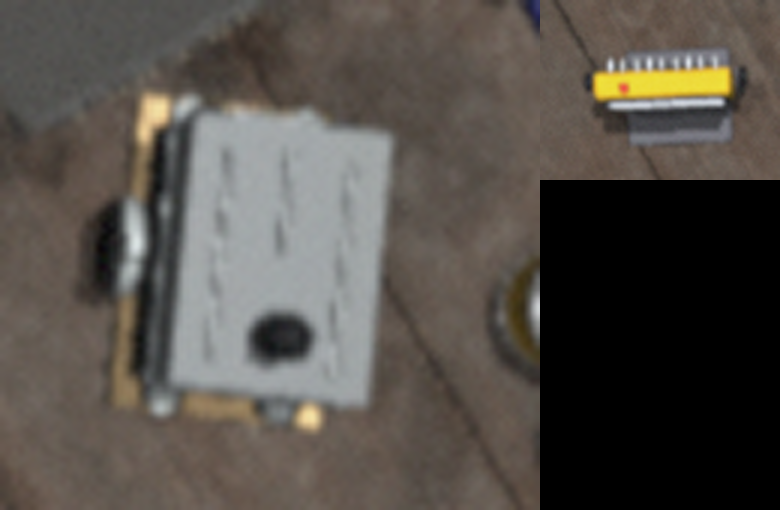

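Run:
```python
from h import *
z=np.load("top0.npz");im=z["im"].astype(int);P=z["P"]
cam=camera_params("top");C=cam["position"]
def onplane(m,h):  # rays of mask pixels to plane z=h
    v,u=np.nonzero(m);K=cam["intrinsics"];R=Rotation.from_quat(cam["rotation"]).as_matrix()
    r=np.stack([(u-K[0,2])/K[0,0],(v-K[1,2])/K[1,1],np.ones(len(u))],-1)@R.T
    return C+r*((h-C[2])/r[:,2])[:,None]
def rect(m,h,name):
    q=onplane(m,h);r=cv2.minAreaRect((q[:,:2]*1000).astype(np.float32));print(name,m.sum(),r,np.round(cv2.boxPoints(r)));return q
X,Y,Z=P[...,0],P[...,1],P[...,2]
box=(np.hypot(X-.47,Y+.24)<.14)
sat=im.max(2)-im.min(2)
m=box&(Z>.108)&(Z<.14)|box&(Z>.14)
m=cv2.morphologyEx(m.astype(np.uint8),cv2.MORPH_OPEN,np.ones((3,3)))>0
m&=im.mean(2)>100
m=cv2.morphologyEx(m.astype(np.uint8),cv2.MORPH_CLOSE,np.ones((11,11)))>0
rect(m,.1215,"cover")
k=box&(im.max(2)<60)&(Z>.14);q=onplane(k,.1515);print("knob",k.sum(),q.mean(0),np.median(P[k],0))
w=box&(sat>60)&(Z<.03);rect(w,.012,"wood")
lam=(np.hypot(X-.53,Y-.18)<.1)
yl=lam&(sat>100)&(im[...,0]>150)&(im[...,1]>110);q=rect(yl,.192,"yellow");print(np.polyfit(q[:,1],q[:,0],1))
wh=lam&(im.min(2)>170)&(np.abs(X-.5)<.04);print("white",wh.sum())
for p_,v,u in[(P[v,u],v,u) for v,u in zip(*np.nonzero(wh))][::6]:print(u,v,p_.round(3),end=";")
# foot
ft=lam&(Z>.006)&(Z<.03)&(im.max(2)>60);print();rect(ft,.012,"foot")
for n in("scene",):
    s=np.load(n+"0.npz");i=s["im"].astype(int);Q=s["P"];l=(np.hypot(Q[...,0]-.53,Q[...,1]-.18)<.12)&(Q[...,2]>.1)&(i.min(2)>200)
    q=Q[l];print("panel",l.sum(),np.median(q,0),q.min(0),q.max(0));c=q.mean(0);u_,s_,vt=np.linalg.svd(q-c);print(vt.round(3),s_)
    # extent along horizontal tangent
```

```text
cover 1515 ((461.7720947265625, -251.01222229003906), (97.0541763305664, 131.99778747558594), 83.0845718383789) [[ 390. -291.]
 [ 521. -307.]
 [ 533. -211.]
 [ 402. -195.]]
knob 40 [ 0.42522457 -0.24501769  0.1515    ] [ 0.42482311 -0.24272057  0.16148496]
wood 38 ((461.30718994140625, -247.1556396484375), (190.26844787597656, 21.162466049194336), 24.639726638793945) [[ 370. -277.]
 [ 379. -296.]
 [ 552. -217.]
 [ 543. -198.]]
yellow 402 ((533.8655395507812, 179.64382934570312), (24.756803512573242, 123.52906799316406), 0.2726685404777527) [[521. 241.]
 [522. 118.]
 [547. 118.]
 [546. 241.]]
[-0.02724435  0.53874511]
white 65
209 203 [0.519 0.171 0.187];215 203 [0.519 0.154 0.184];221 203 [0.519 0.138 0.186];192 204 [0.517 0.218 0.185];198 204 [0.517 0.201 0.182];204 204 [0.517 0.185 0.18 ];210 204 [0.517 0.169 0.17 ];216 204 [0.517 0.153 0.159];222 204 [0.518 0.137 0.149];191 205 [0.515 0.223 0.164];197 205 [0.516 0.208 0.145];
foot 556 ((536.9105834960938, 178.69183349609375), (184.42410278320312, 179.01087951660156), 24.06461524963379) [[416. 223.]
 [489.  59.]
 [658. 135.]
 [585. 298.]]
panel 434 [0.51789425 0.18209498 0.15002987] [0.51414555 0.12716474 0.11394163] [0.5544072  0.23241904 0.18679147]
[[ 0.034 -0.999 -0.021]
 [ 0.029 -0.02   0.999]
 [-0.999 -0.035  0.028]] [0.62933233 0.39070267 0.06837307]
```

```bash
cat >> h.py <<'E'
def rows(targets):  # targets: (x,y,z,yaw_deg of tool y axis); tool pointing down
    s=sense();R=Rotation.from_quat(s["tool_rot"]);p=np.array(s["ee_pos"])
    for x,y,z,a in targets:
        a=np.radians(a);ty=np.array([np.cos(a),np.sin(a),0]);tz=np.array([0,0,-1.]);tx=np.cross(ty,tz)
        G=Rotation.from_matrix(np.stack([tx,ty,tz],1))
        d=R.inv().apply(np.array([x,y,z])-p)*100;r=np.degrees((R.inv()*G).as_rotvec())
        print(np.round(d,2).tolist()+np.round(r,1).tolist())
E
python3 - <<'E'
from h import *
P=np.load("top0.npz")["P"]
X,Y,Z=P[...,0],P[...,1],P[...,2]
print("max z (mm) in 30mm cells, x rows, y cols .0..-.45")
for x in np.arange(.50,.86,.03):
    print(round(x,2),[int(1000*np.percentile(Z[(abs(X-x)<.015)&(abs(Y-y)<.015)&(Z<1)],97)) if ((abs(X-x)<.015)&(abs(Y-y)<.015)).any() else -1 for y in np.arange(0,-.45,-.03)])
rows([(.33,.45,.30,80),(.47,.15,.32,83),(.4245,-.2455,.26,83)])
E
```

```text
max z (mm) in 30mm cells, x rows, y cols .0..-.45
0.5 [7, 6, 6, 7, 5, 6, 61, 126, 126, 127, 127, 4, 7, 5, 8, 276]
0.53 [6, 6, 5, 7, 32, 34, 35, 126, 125, 126, 124, 5, 5, 4, 274, 278]
0.56 [5, 6, 5, 8, 36, 12, 32, 36, 11, 6, 5, 8, 6, 162, 274, 267]
0.59 [17, 7, 7, 34, 32, 11, 11, 11, 36, 35, 39, 6, 6, 275, 267, 271]
0.62 [20, 22, 6, 35, 12, 12, 13, 12, 10, 138, 110, 37, 6, 277, 304, 469]
0.65 [5, 6, 33, 33, 12, 34, 67, 162, 110, 142, 137, 34, 35, 7, 6, 516]
0.68 [6, 6, 34, 12, 53, 77, 173, 175, 169, 117, 13, 14, 35, 7, 469, 546]
0.71 [6, 35, 10, 37, 96, 101, 165, 177, 173, 91, 11, 35, 36, 468, 528, 572]
0.74 [41, 45, 48, 67, 100, 104, 103, 116, 102, 54, 12, 35, 6, 469, 607, 591]
0.77 [831, 795, 66, 98, 142, 143, 139, 103, 101, 11, 36, 32, 467, 625, 635, -1]
0.8 [50, 56, 93, 132, 146, 149, 147, 104, 96, 10, 35, 6, 600, 669, 622, -1]
0.83 [51, 57, 99, 133, 147, 156, 146, 128, 13, 36, 9, 5, 675, 683, -1, -1]
[-17.24, -6.88, -7.79, -0.1, -0.0, -8.3]
[-39.94, -30.99, -9.76, -0.1, -0.0, -11.3]
[-48.01, -69.96, -3.71, -0.1, -0.0, -11.3]
```

Request:
send_rows(increments=[[[-17.2,-6.9,-7.8,0,0,-8.3,1],[-17.2,-6.9,-7.8,0,0,-8.3,1],[-17.2,-6.9,-7.8,0,0,-8.3,1],[-17.2,-6.9,-7.8,0,0,-8.3,1],[-17.2,-6.9,-7.8,0,0,-8.3,1],[-39.9,-31,-9.8,0,0,-11.3,1],[-39.9,-31,-9.8,0,0,-11.3,1],[-39.9,-31,-9.8,0,0,-11.3,1],[-39.9,-31,-9.8,0,0,-11.3,1],[-39.9,-31,-9.8,0,0,-11.3,1],[-39.9,-31,-9.8,0,0,-11.3,1],[-39.9,-31,-9.8,0,0,-11.3,1]]])

```text
time_s: 1.35
ee_pos: [0.4704, 0.148, 0.3204]
tool_rot: [0.061, 0.998, -0.0, -0.0]
force: [0.5, 0.5, -0.2]
opening: 0.088
grip_force: 0.0
```

Run:
```python
from h import *
print(sense()["ee_pos"]); rows([(.4245,-.2455,.26,83)])
```

```text
[0.47041067 0.14802019 0.3204217 ]
[-0.27, -39.61, 6.07, -0.0, -0.0, -0.0]
```

Request:
send_rows(increments=[[[-0.3,-39.6,6.1,0,0,0,1],[-0.3,-39.6,6.1,0,0,0,1],[-0.3,-39.6,6.1,0,0,0,1],[-0.3,-39.6,6.1,0,0,0,1],[-0.3,-39.6,6.1,0,0,0,1],[-0.3,-39.6,6.1,0,0,0,1],[-0.3,-39.6,6.1,0,0,0,1],[-0.3,-39.6,6.1,0,0,0,1],[-0.3,-39.6,6.1,0,0,0,1],[-0.3,-39.6,6.1,0,0,0,1],[-0.3,-39.6,6.1,0,0,0,1],[-0.3,-39.6,6.1,0,0,0,1]]])

```text
time_s: 2.55
ee_pos: [0.425, -0.2415, 0.2598]
tool_rot: [0.06, 0.998, 0.0, -0.0]
force: [0.2, -1.1, -0.2]
opening: 0.0876
grip_force: 0.0
```

Run:
```python
from h import *
print(sense()["ee_pos"]); rows([(.4245,-.2455,.133,83)])
im,d,p=grab("scene");save("scene1",im);np.savez("scene1.npz",im=im,d=d,P=cloud(d,p))
```

```text
[ 0.42501935 -0.2414504   0.25977256]
[0.0, -0.41, 12.68, 0.0, -0.0, 0.2]
```

View pics/scene1.png

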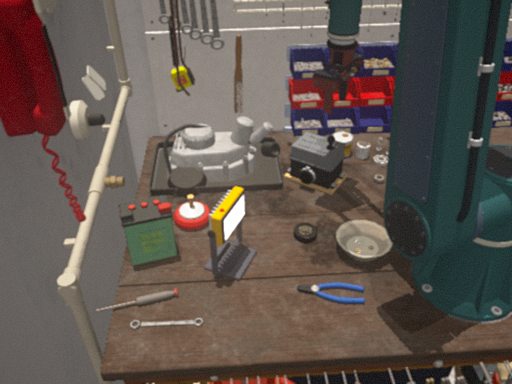

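The airbox is at about (317,160) with its knob at (331,141), and the gripper is above it at (343,60). I'll go down to the knob.

Request:
send_rows(increments=[[[0,0,3,0,0,0,0.7],[0,0,6,0,0,0,0.7],[0,0,9,0,0,0,0.7],[0,0,11,0,0,0,0.7],[0,0,12.7,0,0,0,0.7],[0,0,12.7,0,0,0,0.7],[0,0,12.7,0,0,0,0.7]]])

```text
time_s: 3.3
ee_pos: [0.4251, -0.2424, 0.1331]
tool_rot: [0.06, 0.998, 0.0, -0.0]
force: [0.5, -0.1, -0.0]
opening: 0.0614
grip_force: 0.0
```

Run:
```python
from h import *
s=sense();print(s["ee_pos"],s["force"],s["opening"])
P=np.load("scene1.npz");im=P["im"].astype(int);Q=P["P"]
m=(np.hypot(Q[...,0]-.425,Q[...,1]+.245)<.04)&(Q[...,2]>.138)&(Q[...,2]<.17)
print("knob seen",m.sum(),Q[m].mean(0),Q[m].min(0),Q[m].max(0))
```

```text
[ 0.42508622 -0.24241608  0.13308456] [ 0.48359496 -0.05676174 -0.01025033] 0.061426122872918
knob seen 57 [ 0.42370319 -0.24000667  0.15686366] [ 0.41410272 -0.25371635  0.14060018] [ 0.4336684  -0.23000425  0.16599146]
```

Request:
send_rows(increments=[[[0,0,0,0,0,0,0.15],[0,0,0,0,0,0,0.15],[0,0,0,0,0,0,0.15],[0,0,0,0,0,0,0.15],[0,0,0,0,0,0,0.15],[0,0,0,0,0,0,0.15],[0,0,0,0,0,0,0.15]]], grip_force=20)

```text
time_s: 4.0
ee_pos: [0.4248, -0.2448, 0.133]
tool_rot: [0.061, 0.998, -0.001, 0.0]
force: [-2.5, -6.1, 0.2]
opening: 0.0228
grip_force: 20.0
```

Run:
```python
from h import *
s=sense();print(s["ee_pos"],s["force"],s["ft_torque"],s["opening"],s["grip_force"])
p=s["ee_pos"]; th0=np.arctan2(.0755,-.108);r=np.hypot(.0755,.108)
k0=r*np.array([np.cos(th0),np.sin(th0)]);ax=np.array([np.cos(-.1228),np.sin(-.1228)])
T=[]
for a in [3,8,15,22,29,36,43,50,57,64,71,77,82]:
    t=th0-np.radians(a);d=r*np.array([np.cos(t),np.sin(t)])-k0
    T.append((p[0]+d[0]*ax[0],p[1]+d[0]*ax[1],p[2]+d[1],83))
rows(T)
```

```text
[ 0.42476371 -0.24480831  0.13303446] [-2.5271214  -6.14313555  0.23711504] [-0.83133764  0.33391612 -0.03045038] 0.02278927978739581 19.99997466802597
[-0.41, -0.0, -0.55, -0.2, 0.0, 0.1]
[-1.16, -0.01, -1.43, -0.2, 0.0, 0.1]
[-2.32, -0.01, -2.54, -0.2, 0.0, 0.1]
[-3.62, -0.02, -3.49, -0.2, 0.0, 0.1]
[-5.02, -0.02, -4.29, -0.2, 0.0, 0.1]
[-6.5, -0.03, -4.9, -0.2, 0.0, 0.1]
[-8.05, -0.03, -5.33, -0.2, 0.0, 0.1]
[-9.64, -0.03, -5.57, -0.2, 0.0, 0.1]
[-11.25, -0.04, -5.61, -0.2, 0.0, 0.1]
[-12.85, -0.04, -5.46, -0.2, 0.0, 0.1]
[-14.42, -0.04, -5.11, -0.2, 0.0, 0.1]
[-15.73, -0.04, -4.66, -0.2, 0.0, 0.1]
[-16.78, -0.04, -4.19, -0.2, 0.0, 0.1]
```

Request:
send_rows(increments=[[[-0.4,-0.1,-0.55,0,0,0,0.15],[-0.7,-0.2,-1.0,0,0,0,0.15],[-1.16,-0.2,-1.43,0,0,0,0.15],[-1.7,-0.2,-2.0,0,0,0,0.15],[-2.3,-0.2,-2.55,0,0,0,0.15],[-3.0,-0.2,-3.05,0,0,0,0.15],[-3.6,-0.2,-3.5,0,0,0,0.15],[-4.3,-0.2,-3.9,0,0,0,0.15],[-5.0,-0.2,-4.3,0,0,0,0.15],[-5.75,-0.2,-4.6,0,0,0,0.15],[-6.5,-0.2,-4.9,0,0,0,0.15],[-6.5,-0.2,-4.9,0,0,0,0.15]]])

```text
time_s: 5.2
ee_pos: [0.4905, -0.2528, 0.1822]
tool_rot: [0.061, 0.998, 0.0, 0.001]
force: [-0.7, 4.4, 3.4]
opening: 0.0228
grip_force: 20.0
```

Request:
send_rows(increments=[[[-0.75,0.1,-0.25,0,0,0,0.15],[-1.55,0.1,-0.43,0,0,0,0.15],[-2.35,0.1,-0.57,0,0,0,0.15],[-3.15,0.1,-0.67,0,0,0,0.15],[-3.95,0.1,-0.7,0,0,0,0.15],[-4.75,0.1,-0.7,0,0,0,0.15],[-5.55,0.1,-0.65,0,0,0,0.15],[-6.35,0.1,-0.56,0,0,0,0.15],[-7.1,0.1,-0.4,0,0,0,0.15],[-7.9,0.1,-0.2,0,0,0,0.15],[-8.6,0.1,0,0,0,0,0.15],[-9.2,0.1,0.25,0,0,0,0.15]]])

```text
time_s: 6.4
ee_pos: [0.5819, -0.2637, 0.1794]
tool_rot: [0.061, 0.998, -0.0, 0.001]
force: [1.8, -2.2, 5.7]
opening: 0.0228
grip_force: 20.0
```

Request:
send_rows(increments=[[[-0.5,0,0.2,0,0,0,0.15],[-1.0,0,0.45,0,0,0,0.15],[-1.0,0,0.45,0,0,0,0.15],[-1.0,0,0.45,0,0,0,0.6],[-1.0,0,0.45,0,0,0,0.6],[-1.0,0,0.45,0,0,0,0.6],[-1.0,0,0.45,0,0,0,0.6],[-1.0,0,0.45,0,0,0,0.6]]])

```text
time_s: 7.2
ee_pos: [0.59, -0.264, 0.1744]
tool_rot: [0.061, 0.998, 0.0, -0.0]
force: [0.1, 0.3, -0.1]
opening: 0.0523
grip_force: 0.2
```

Run:
```python
from h import *
s=sense();print(s["ee_pos"],s["force"],s["opening"])
im,d,p=grab("scene")
save("scene2",cv2.resize(im[90:220,220:420],None,fx=4,fy=4,interpolation=cv2.INTER_CUBIC))
rows([(s["ee_pos"][0],s["ee_pos"][1],.30,83)])
```

```text
[ 0.58997119 -0.26404751  0.17436583] [ 0.07117433  0.3360357  -0.09424441] 0.052283312317879325
[0.02, 0.01, -12.55, 0.0, -0.0, 0.0]
```

View pics/scene2.png

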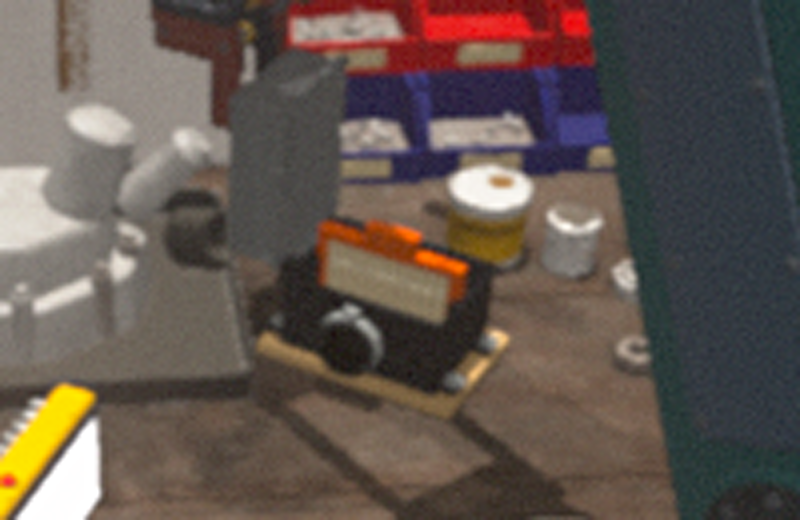

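The cover stands open, and the filter's orange frame and tab show in the box at (395,240) in the crop. I'll lift, move clear and measure the tab.

Request:
send_rows(increments=[[[0,0,-4,0,0,0,0.8],[0,0,-8,0,0,0,0.8],[0,0,-12.5,0,0,0,0.8],[0,0,-12.5,0,0,0,0.8],[10,0,-12.5,0,0,0,0.8],[15,8,-12.5,0,0,0,0.8],[19,12,-12.5,0,0,0,0.8],[19,15,-12.5,0,0,0,0.8],[19,15,-12.5,0,0,0,0.8],[19,15,-12.5,0,0,0,0.8]]])

```text
time_s: 8.25
ee_pos: [0.4158, -0.0884, 0.2989]
tool_rot: [0.06, 0.998, 0.001, -0.002]
force: [0.2, -0.9, 0.5]
opening: 0.0701
grip_force: 0.0
```

Run:
```python
from h import *
print(sense()["ee_pos"])
out=[]
for n in("top","scene"):
    im,d,p=grab(n);P=cloud(d,p);i=im.astype(int)
    m=(i[...,0]>140)&(i[...,1]<140)&(i[...,2]<70)&(np.hypot(P[...,0]-.462,P[...,1]+.251)<.12)&(P[...,2]>.06)
    q=P[m];print(n,m.sum(),q.mean(0),q.min(0),q.max(0))
    if m.sum()>10:
        t=q[q[:,2]>.093]; r=cv2.minAreaRect((q[:,:2]*1000).astype(np.float32));print(r,np.polyfit(t[:,0],t[:,1],1))
    if n=="top":
        v,u=np.nonzero(m);K=p["intrinsics"];R=Rotation.from_quat(p["rotation"]).as_matrix()
        ray=np.stack([(u-K[0,2])/K[0,0],(v-K[1,2])/K[1,1],np.ones(len(u))],-1)@R.T
        w=(p["position"]+ray*((.103-p["position"][2])/ray[:,2])[:,None])
        r=cv2.minAreaRect((w[:,:2]*1000).astype(np.float32));print("plane",r)
        save("top2",cv2.resize(im[160:270,300:410],None,fx=5,fy=5,interpolation=cv2.INTER_CUBIC))
rows([(.462,-.251,.20,83),(.462,-.251,.081,83)])
```

```text
[ 0.41576593 -0.08837695  0.29893677]
top 53 [ 0.48434236 -0.25382038  0.10552761] [ 0.45590181 -0.26596088  0.0764613 ] [ 0.52238682 -0.24438366  0.11658935]
((489.8620910644531, -254.40939331054688), (13.533648490905762, 67.6907730102539), 81.75331115722656) [-0.10564677 -0.20233798]
plane ((488.6236572265625, -255.1900634765625), (14.243664741516113, 65.07591247558594), 85.27164459228516)
scene 144 [ 0.45995894 -0.25185045  0.10135012] [ 0.40332626 -0.30125659  0.06842794] [ 0.52478613 -0.23683864  0.11621687]
((464.0696105957031, -268.57781982421875), (60.602237701416016, 124.02155303955078), 87.39251708984375) [-0.12258996 -0.19187051]
[-6.16, -15.33, 9.97, -0.0, 0.0, 0.1]
[-6.16, -15.33, 21.87, -0.0, 0.0, 0.1]
```

View pics/top2.png

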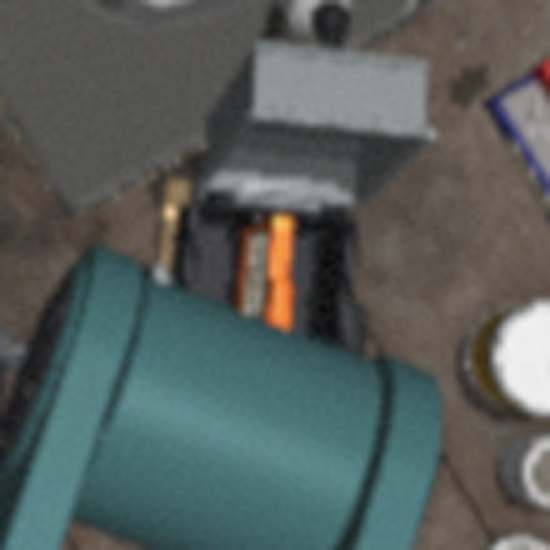

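The open cover and the filter line up with the estimate (tab line passes y ≈ -0.250 at x = 0.462, yaw -7°). I'll go down over the tab.

Request:
send_rows(increments=[[[-6.2,-15.3,0,0,0,0,0.7],[-6.2,-15.3,0,0,0,0,0.7],[-6.2,-15.3,0,0,0,0,0.7],[-6.2,-15.3,0,0,0,0,0.7],[-6.2,-15.3,10,0,0,0,0.7],[-6.2,-15.3,10,0,0,0,0.7],[-6.2,-15.3,10,0,0,0,0.7],[-6.2,-15.3,14,0,0,0,0.7],[-6.2,-15.3,17,0,0,0,0.7],[-6.2,-15.3,20,0,0,0,0.7],[-6.2,-15.3,21.9,0,0,0,0.7],[-6.2,-15.3,21.9,0,0,0,0.7]]])

```text
time_s: 9.55
ee_pos: [0.4628, -0.2519, 0.0801]
tool_rot: [0.061, 0.998, 0.001, -0.001]
force: [-0.5, 1.1, -0.4]
opening: 0.0616
grip_force: 0.0
```

Request:
send_rows(increments=[[[0,0,0,0,0,0,0.5],[0,0,0,0,0,0,0],[0,0,0,0,0,0,0],[0,0,0,0,0,0,0],[0,0,0,0,0,0,0],[0,0,0,0,0,0,0],[0,0,0,0,0,0,0],[0,0,0,0,0,0,0],[0,0,0,0,0,0,0],[0,0,0,0,0,0,0]]], grip_force=30)

```text
time_s: 10.55
ee_pos: [0.4628, -0.2511, 0.0806]
tool_rot: [0.061, 0.998, 0.001, -0.0]
force: [1.2, 5.5, 3.0]
opening: 0.0118
grip_force: 30.0
```

Run:
```python
from h import *
s=sense();print(s["ee_pos"],s["force"],s["ft_torque"],s["opening"],s["grip_force"])
```

```text
[ 0.46282526 -0.25108883  0.08064629] [1.16320471 5.5107972  3.02424658] [ 1.08229497 -0.21854818  0.09275051] 0.011820267957108305 29.973875507712364
```

Request:
send_rows(increments=[[[0,0,-0.5,0,0,0,0],[0,0,-1.2,0,0,0,0],[0,0,-2.2,0,0,0,0],[0,0,-3.5,0,0,0,0],[0,0,-5,0,0,0,0],[0,0,-6.5,0,0,0,0],[0,0,-8.5,0,0,0,0],[0,0,-11,0,0,0,0],[0,0,-14,0,0,0,0],[0,0,-17,0,0,0,0],[0,0,-19,0,0,0,0],[0,0,-19,0,0,0,0]]])

```text
time_s: 11.75
ee_pos: [0.4649, -0.2542, 0.275]
tool_rot: [0.061, 0.998, -0.003, 0.003]
force: [0.2, -0.2, -1.4]
opening: 0.0119
grip_force: 30.0
```

Run:
```python
from h import *
s=sense();print(s["ee_pos"],s["force"],s["opening"],s["grip_force"])
im,d,p=grab("scene");P=cloud(d,p);i=im.astype(int)
m=(i[...,0]>140)&(i[...,1]<140)&(i[...,2]<70)&(np.hypot(P[...,0]-.462,P[...,1]+.251)<.12)&(P[...,2]>.06)
q=P[m];print(q.mean(0),q.min(0),q.max(0))
save("scene3",cv2.resize(im[60:220,220:420],None,fx=3.5,fy=3.5,interpolation=cv2.INTER_CUBIC))
rows([(.44,0,.27,40),(.42,.178,.27,1.7)])
```

```text
[ 0.46489131 -0.2541997   0.27495795] [ 0.1708724  -0.19932283 -1.42982377] 0.011885166689084401 29.981368482112885
[ 0.4775976  -0.25383237  0.28493866] [ 0.40493384 -0.26603433  0.22003238] [ 0.52523857 -0.24040446  0.2988879 ]
[5.45, 24.85, 0.16, -0.1, 0.3, 43.0]
[9.6, 42.28, 0.08, -0.0, 0.3, 81.3]
```

View pics/scene3.png

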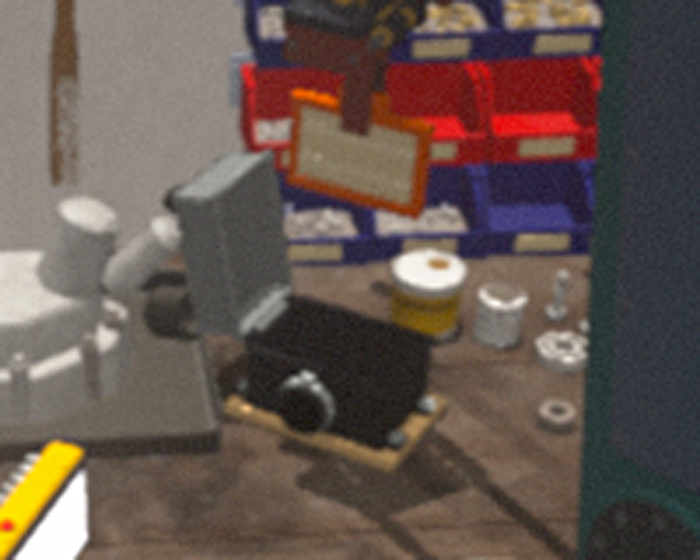

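The filter is out and held upright, and the cover is still open. Next I'll carry it towards the lamp.

Request:
send_rows(increments=[[[0.4,2,0,0,0,2,0],[1,6,0,0,0,8,0],[2.2,10,0,0,0,16,0],[3.3,15,0,0,0,24,0],[4.4,20,0,0,0,32,0],[5.5,25,0,0,0,40,0],[6.5,29,0,0,0,48,0],[7.4,33,0,0,0,56,0],[8.2,36.5,0,0,0,64,0],[9,39.5,0,0,0,72,0],[9.6,41.5,0,0,0,78,0],[9.6,42.3,0,0,0,81.3,0]]])

```text
time_s: 13.0
ee_pos: [0.4174, 0.1816, 0.2693]
tool_rot: [0.697, 0.717, -0.001, -0.001]
force: [0.6, -0.5, -1.8]
opening: 0.0116
grip_force: 30.0
```

Request:
send_rows(increments=[[[0,0,0,0,0,0,0],[0,0,0,0,0,0,0],[0,0,0,0,0,0,0]]])

```text
time_s: 13.3
ee_pos: [0.4188, 0.1788, 0.2701]
tool_rot: [0.696, 0.718, -0.001, -0.0]
force: [-0.4, 0.2, -1.9]
opening: 0.0118
grip_force: 30.0
```

```bash
cat > chk.py <<'E'
from h import *
s=sense();e=s["ee_pos"];print(e,s["force"],s["opening"],s["grip_force"])
im,d,p=grab("scene");P=cloud(d,p);i=im.astype(int)
near=(abs(P[...,0]-e[0])<.05)&(abs(P[...,1]-e[1])<.1)&(P[...,2]>e[2]-.09)&(P[...,2]<e[2]+.06)
m=near&(i[...,0]>120)&(i[...,1]<140)&(i[...,2]<80)
q=P[m];print("orange",len(q),q.mean(0),q.min(0),q.max(0),np.polyfit(q[:,1],q[:,0],1))
A=np.c_[q[:,1:],np.ones(len(q))];print("plane x=ay+bz+c",np.linalg.lstsq(A,q[:,0],rcond=None)[0])
l=(np.hypot(P[...,0]-.53,P[...,1]-.18)<.12)&(P[...,2]>.1)&(i.min(2)>215)&(abs(P[...,0]-.517)<.01)
q=P[l];print("panel",l.sum(),q.mean(0),q.min(0),q.max(0))
save(__import__("sys").argv[1],im)
rows([(.447,.178,.27,1.7),(.447,.178,.1735,1.7)])
E
python3 chk.py scene4
```

```text
[0.41879365 0.17876265 0.27011065] [-0.43185668  0.16718264 -1.90118011] 0.01183142693518326 29.981255382299423
orange 456 [0.41464702 0.20734632 0.25698868] [0.40078671 0.11731652 0.20786394] [0.42255264 0.23938285 0.32044015] [3.73910525e-04 4.14569496e-01]
plane x=ay+bz+c [-1.49898760e-04  1.01149314e-02  4.12078683e-01]
panel 426 [0.51785755 0.18032748 0.14971668] [0.51404691 0.12670098 0.1137227 ] [0.52212784 0.23390285 0.18267925]
[-0.16, 2.8, 0.03, -0.0, 0.0, 0.1]
[-0.16, 2.81, 9.68, -0.0, 0.0, 0.1]
```

View pics/scene4.png

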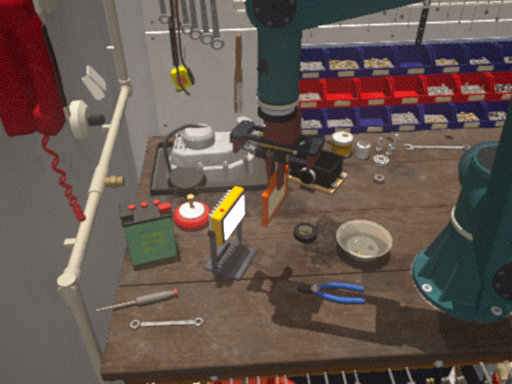

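The filter is upright and square, with its middle at y ≈ 0.178. I'll lower it, then move it slowly forward to 7 cm from the panel.

Request:
send_rows(increments=[[[-0.1,0,1.5,0,0,0,0],[-0.1,0,3.5,0,0,0,0],[-0.1,0,5.5,0,0,0,0],[-0.1,0,7.5,0,0,0,0],[-0.1,0,9,0,0,0,0],[-0.1,0,9.7,0,0,0,0],[-0.1,0.5,9.7,0,0,0,0],[-0.1,1.2,9.7,0,0,0,0],[-0.1,2,9.7,0,0,0,0],[-0.1,2.6,9.7,0,0,0,0],[-0.1,2.8,9.7,0,0,0,0],[-0.1,2.8,9.7,0,0,0,0]]])

```text
time_s: 14.55
ee_pos: [0.4476, 0.1796, 0.1739]
tool_rot: [0.696, 0.718, 0.0, 0.0]
force: [0.3, -0.3, -1.8]
opening: 0.0119
grip_force: 30.0
```

Request:
send_rows(increments=[[[0,0,0,0,0,0,0],[0,0,0,0,0,0,0],[0,0,0,0,0,0,0],[0,0,0,0,0,0,0],[0,0,0,0,0,0,0]]])

```text
time_s: 15.05
ee_pos: [0.4469, 0.1795, 0.1737]
tool_rot: [0.696, 0.718, -0.0, 0.0]
force: [0.0, 0.5, -1.9]
opening: 0.0117
grip_force: 30.0
```

```bash
python3 chk.py scene5
```

```text
[0.44687098 0.17954708 0.17367365] [ 0.03743612  0.47692897 -1.93567933] 0.011726957030315469 29.981230795383453
orange 419 [0.44294732 0.20414295 0.16176131] [0.43801229 0.11689418 0.11037745] [0.45141628 0.24001071 0.20794993] [0.00252393 0.44243207]
plane x=ay+bz+c [3.90456565e-04 2.30293942e-02 4.39142342e-01]
panel 426 [0.51789599 0.18037484 0.14954735] [0.51461285 0.12544434 0.1134096 ] [0.521625   0.23211009 0.18271457]
[-0.16, 0.0, -9.63, -0.0, 0.0, 0.0]
[-0.15, 0.01, 0.02, -0.0, 0.0, 0.0]
```

View pics/scene5.png

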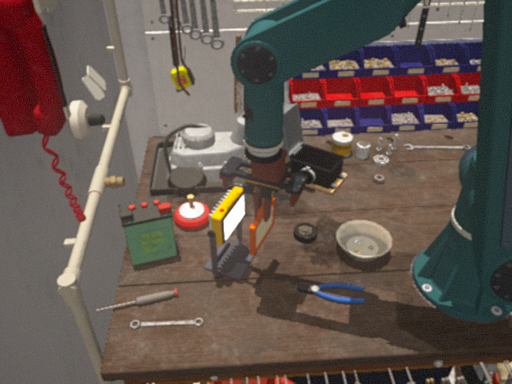

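The filter hangs at (262,225), squarely in front of the panel. It is about 7 cm from the light, with its middle at roughly y 0.179 and z 0.151 (the panel's is 0.180, 0.150). The lamp hasn't moved.

```bash
python3 -c "
from station import *
print(finish_job())"
```

```text
the job is handed in; nothing more can be done
None
```

I handed the job in with the filter held upright and square about 7 cm from the lamp panel, middle to middle within a few millimetres, and the lamp unmoved. The cover was last seen open, just after the filter came out; the hand-in returned no verdict.

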